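Mark the free play of a model-table crank

ROBOT

A 6-joint arm with a two-finger parallel gripper is mounted at the origin on a cart in front of the work surface, level with it; the furniture and walls round the work are solid. World frame = base frame: x ahead of the robot, y to its left, z up, the work surface at z = 0. Lengths are in m, angles in rad, forces in N, time in s.
With the tool pointing down it reaches from about 0.275 to 0.825 m from the base axis. Payload 5.2 kg.
Tool frame: the origin (TCP) lies between the finger pads; the fingertips stand 11 mm ahead of it and the grasp point (between the pads) lies 8 mm behind it; z points along the fingers, y is the line along which they close (so a half turn about z gives the same grasp; the last joint's range is limited). The gripper opens to 93 mm and grips with 3 to 60 N. Pads are 15 mm wide; open, the fingers measure 128 mm over their backs; the gripper's body (75 mm by 188 mm) begins 65 mm behind the grasp point.
Start: joints at [0.9, 0.259, 1.535, -0, 1.348, -0.203], TCP at [0.248, 0.491, 0.23] pointing down, gripper open.
Joint ranges: [-3.14, 3.14], [-0.91, 2.08], [0.19, 2.58], [-1.22, 4.36], [0.22, 2.71], [-3.12, 3.12]. Speed limits (rad/s): [2.57, 2.57, 3.14, 3.14, 3.14, 3.14].

INTERFACE

Orientations are given as a rotation vector (axis times angle).
In Python, from cell import env, vision, nets gives the robot as it stands.
- The arm moves only by the tool step_arm, never from a script. Its argument "steps" is a list of rows, each an object with "rotation": the turn, a rotation vector about the world's x, y, z in degrees, a list of three; "translation": the shift along the world's x, y, z in mm, a list of three; "gripper": the opening, from 0 (shut) to 1 (fully open). A call has 1 to 8 rows; each row shifts and turns the commanded pose from where the row before left it; what a row does not reach is not made up. A row lasts 1/12 s, in which the tool goes at most 41.7 mm and 7.16 degrees, less where a joint would pass 70% of its speed; a pose out of reach is approached as far as the arm can. A call with a gripper value outside its range is refused whole. The fingers move at their own pace and stop on an object; the grip force is fixed at half the most. Time passes only in rows, so rows that do not move let the fingers close. It gives the time, the measured TCP pose, the force, the opening and the grip force at its end, in the units of the state.
- env.state(): the state, without advancing time (a new reading comes with each control period).
- vision.get_image(name): name is "side" or "top" or "wrist"; returns the picture (480x640x3 uint8, blue, green, red); there is no depth.
- vision.camera_params(name): a dict with "camera_matrix" (3x3 intrinsics, pixels), "R" (3x3) and "t" (3): a world point X has camera coordinates R X + t. Camera axes: x right, y down, z forward; pixel columns grow to the right and rows downward; lengths in m; the calibration is good to about 2 mm. A picture is of the moment at which its call begins: read the wrist's pose just before it. camera_params takes no time and is no camera call; for the wrist camera it gives the pose at the moment of the call.
- env.hand_in(): hands the job in; it is judged then, once.
Trained networks look in the newest picture that a camera, given by its name, has taken for a name from the list of things; names that differ only in an ending like _2 or _b are one class to them, and where a whole thing is asked for, a point or a joint stands for the part that bears it (a point fixed in the world has none). Each returns a list of dicts, best first, with "p" (0 to 1); they miss things now and then, are a little off and sometimes report something else, mostly with a low value. They report only what shows in the picture. A call takes as long as a camera call.
- nets.find_in(camera, target): "xy" ([column, row] in pixels, amid what is visible of it).
- nets.cut_out(camera, target): "mask" (480x640 bool, what is visible of it) and "xy" ([column, row] in pixels, amid what is visible of it).
The state is a dict: "t": time; "joint_pos": joint angles; "joint_velocities": joint speeds; "tau": joint torques, N m; "tool_pos": TCP position; "tcp_rot": TCP orientation; "ft_force": force on the tool from outside, world axes, zero at the start; "moment": the same for the moment, N m; "grip_width": finger opening in m; "grasp_force": force on a finger pad.
Only numpy, scipy, OpenCV 4.12 (cv2) and the standard library are available. Lean on these libraries where they do the work, as an engineer would, in place of code of your own. Each camera call takes 0.05 s, during which the arm holds its last target. There are 200 camera calls.

TASK

Check the worn gear of the model table: rock its crank gently to the left until you feel the gear resist, then to the right until it resists again, never forcing the gear round. Then set the red marker on the rim in line with where the crank's pointer met resistance on the left, and the blue marker where it met resistance on the right. Let go, and leave the loose jar, stone cast and wax knife where they are.

Things in the scene. Friction and masses are not known exactly. Their poses are not given: they have to be found in the camera images.
- crank_head: fixed grey round dial head of the model table, 280 mm across, 48 mm high, pale dial on top (black marks every 10 degrees); 178 mm behind its centre a low stage carries a stone model (top 76 mm over the bench). Origin: on the bench, on the crank's vertical axis; x points back to the model, y left, z up. Its front (-x) faces the robot to within 0.3 rad
- crank (a joint): angle of the crank, rad: 0 when its pointer points to the dial's front, positive counter-clockwise from above (near end going to the robot's right); at angle a it lies along (-cos a, -sin a) in crank_head's frame. It turns freely and stays where left, in a free play that ends somewhere between -0.70 and -0.35 on the left and, independently, 0.35 and 0.70 on the right
- crank_knob (a point): centre of the crank's upright black knob, 16 mm in diameter, 65 mm from the axis, 63 to 105 mm over the bench (this point 84); moving it takes about 1 N. At the ends of the free play the gear resists firmly without springing back: feel for 4 to 7 N; about 13 N would force it round. A thin black pointer runs out to 103 mm from the axis
- red_marker (a joint): angle of the red marker about the same axis, same zero and sense as the crank; slides by hand round the left rim between -1.75 and 0 (under 1 N) and stays where left
- blue_marker (a joint): angle of the blue marker, same zero and sense as the crank; slides round the right rim between 0 and 1.75 (under 1 N) and stays where left
- red_pin (a point): middle of the upright red pin of the red marker, 12 mm in diameter, 120 mm from the axis, from 59 to 90 mm over the bench (this point 74 mm); it stands on a red block 24 mm radially by 12 mm, 10 mm high, with a white line pointing to the axis
- blue_pin (a point): the same on the blue marker
- jar: loose small jar with black lid, 47 mm across, 44 mm high, to the left of the dial; origin under its centre; leave alone
- cast: loose pale stone dental cast, 58x65x33 mm, to the right of the dial; origin under its centre; leave alone
- wax_knife: loose spatula with brown handle, 224 mm long, lying along the front edge of the bench; origin under its centre; leave alone

How it is judged:
On the way, in this order (a step that is already met when the one before it is completed fails the run):
1. the crank is pressed against the gear at the left end of its free play (contact force between dog and left_stop above 1.5 N), for 0.06 s.
2. the crank is pressed against the gear at the right end of its free play (contact force between dog and right_stop above 1.5 N), for 0.06 s.
At the end, for the whole second after the job is handed in: the red marker stands at the left end of the crank's free play and the blue marker at its right end, each within 6 mm along the rim (0.05 rad); crank and markers at rest (horizontal distance between red_pin and left_end below 0.006 m and horizontal distance between blue_pin and right_end below 0.006 m and velocity of joint crank between -0.05 and 0.05 rad/s and velocity of joint red_marker between -0.05 and 0.05 rad/s and velocity of joint blue_marker between -0.05 and 0.05 rad/s); the robot touches nothing.
It fails at once if the gear is forced round by more than 0.05 rad (distance of any of left_end, right_end from where it was at the start of the episode above 0.006 m).
It fails at once if the jar, the cast or the wax knife is shifted by more than 15 mm (distance of any of jar, cast, wax_knife from where it was at the start of the episode above 0.015 m).
It also fails if it takes over 72 s, if anything falls off the work surface, if the arm or the gripper's body presses on something with over 40 N, if the wrist force passes 120 N, or if a joint passes its speed limit or range.

## Working session

There is one attempt and no reset: what is moved stays moved. The work goes in short steps, Python scripts to look and compute and a tool call to move; the robot and the scene stay as the last step left them, time stands still between calls to the robot, and variables do not carry over. Pictures are saved under pics/ and viewed, at most 10 in all, crops included, and the job is handed in when it is done.

Besides the shell and the picture viewer there is one more tool, called as name(argument=value, ...), one argument or row to a line, values as JSON. step_arm: Moves the arm, as the interface text tells. Its arguments: {"type":"object","properties":{"steps":{"type":"array"}},"required":["steps"]}

```bash
mkdir -p pics; ls
cat > h.py <<'E'
from cell import env, vision, nets
import numpy as np, cv2
def ray(cam,xy,z):
    P=vision.camera_params(cam);K=np.array(P["camera_matrix"]);R=np.array(P["R"]);t=np.array(P["t"])
    d=R.T@np.linalg.inv(K)@np.array([xy[0],xy[1],1.]);c=-R.T@t
    return c+d*(z-c[2])/d[2]
def proj(cam,X):
    P=vision.camera_params(cam);K=np.array(P["camera_matrix"]);x=K@(np.array(P["R"])@np.array(X)+np.array(P["t"]));return x[:2]/x[2]
E
python3 - <<'E'
from h import *
s=env.state();print({k:np.round(v,3) for k,v in s.items()})
top=vision.get_image("top");cv2.imwrite("pics/top0.png",top)
for n,z in [("crank_head",.048),("crank_knob",.084),("red_pin",.074),("blue_pin",.074),("jar",.044),("cast",.033),("wax_knife",.01)]:
    for r in nets.find_in("top",n)[:2]: print(n,round(r["p"],2),np.round(r["xy"],1),np.round(ray("top",r["xy"],z),4))
side=vision.get_image("side");cv2.imwrite("pics/side0.png",side)
for n in ["crank_knob","red_pin","blue_pin"]:
    for r in nets.find_in("side",n)[:1]: print(n,round(r["p"],2),np.round(r["xy"],1))
E
```

```text
pics
{'t': np.float64(0.0), 'joint_pos': array([ 0.9  ,  0.259,  1.536, -0.   ,  1.348, -0.203]), 'joint_velocities': array([-0.001, -0.001,  0.001,  0.   ,  0.001, -0.001]), 'tau': array([-1.0000e-03, -4.3732e+01, -2.8399e+01,  7.2000e-02,  4.1000e-02,
       -0.0000e+00]), 'tool_pos': array([0.248, 0.49 , 0.229]), 'tcp_rot': array([-7.280e-01, -3.055e+00,  3.000e-03]), 'ft_force': array([-0.829, -0.184,  0.133]), 'moment': array([ 0.017, -0.064,  0.048]), 'grasp_force': np.float64(0.0), 'grip_width': np.float64(0.093)}
crank_head 0.76 [374.6 190.5] [ 0.5727 -0.1274  0.048 ]
crank_knob 0.77 [379.8 202.4] [ 0.5389 -0.1348  0.084 ]
red_pin 0.55 [336.3 223. ] [ 0.4938 -0.0435  0.074 ]
red_pin 0.32 [382.2 203.7] [ 0.5382 -0.1412  0.074 ]
blue_pin 0.64 [436.6 194.5] [ 0.5611 -0.2579  0.074 ]
jar 0.84 [174.8 230.6] [0.4726 0.3118 0.044 ]
cast 0.97 [485.3 261.8] [ 0.4219 -0.374   0.033 ]
wax_knife 0.69 [370.5 291.2] [ 0.3512 -0.1249  0.01  ]
crank_knob 0.94 [359.4 271.4]
red_pin 0.39 [340.  238.4]
blue_pin 0.45 [377.4 307.7]
```

Run:
```python
import cv2
a=cv2.imread("pics/top0.png")[110:310,270:520]
cv2.imwrite("pics/top0c.png",cv2.resize(a,None,fx=3,fy=3,interpolation=cv2.INTER_CUBIC))
```

```text
(no output)
```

View pics/top0c.png

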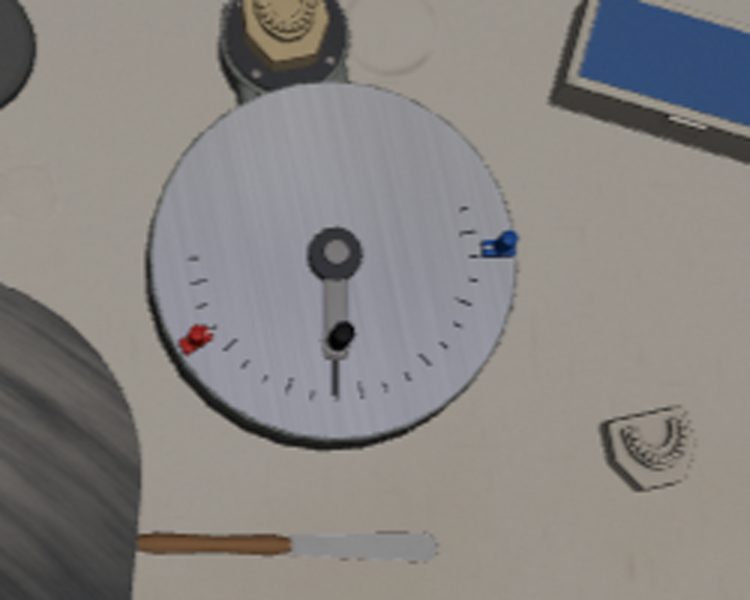

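View pics/side0.png

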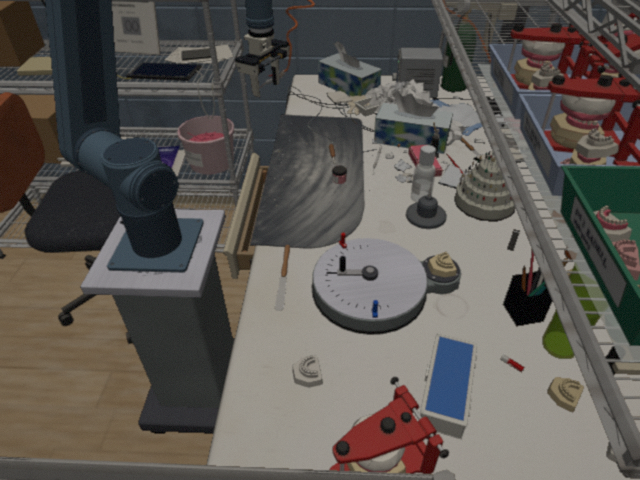

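The side view shows the jar left of the dial at (340,174). In the top crop, the dial centre is near (333,258), the knob near (341,335), the red marker near (197,342) and the blue marker near (503,244). The dial is turned about +0.18 rad, and nothing stands between the arm and the dial.

step_arm(
  steps=[
    {"rotation": [0, 0, 3.4], "translation": [16, -38, 4], "gripper": 1},
    {"rotation": [0, 0, 3.4], "translation": [16, -38, 4], "gripper": 1},
    {"rotation": [0, 0, 3.4], "translation": [16, -38, 4], "gripper": 1},
    {"rotation": [0, 0, 3.4], "translation": [16, -38, 4], "gripper": 1},
    {"rotation": [0, 0, 3.4], "translation": [16, -38, 4], "gripper": 1},
    {"rotation": [0, 0, 3.4], "translation": [16, -38, 4], "gripper": 1},
    {"rotation": [0, 0, 3.4], "translation": [16, -38, 4], "gripper": 1},
    {"rotation": [0, 0, 3.4], "translation": [16, -38, 4], "gripper": 1},
  ],
)

```text
t: 1.27
tool_pos: [0.3762, 0.1851, 0.2622]
tcp_rot: [-0.016, 3.141, 0.0]
ft_force: [0.9, 1.5, 0.1]
grip_width: 0.0934
grasp_force: 0.0
```

step_arm(
  steps=[
    {"rotation": [0, 0, 0], "translation": [12, -38, 8], "gripper": 0.25},
    {"rotation": [0, 0, 0], "translation": [12, -38, 8], "gripper": 0.25},
    {"rotation": [0, 0, 0], "translation": [12, -38, 8], "gripper": 0.25},
    {"rotation": [0, 0, 0], "translation": [12, -38, 8], "gripper": 0.25},
    {"rotation": [0, 0, 0], "translation": [10, -38, 8], "gripper": 0.25},
    {"rotation": [0, 0, 0], "translation": [10, -38, 8], "gripper": 0.25},
    {"rotation": [0, 0, 0], "translation": [0, -38, 8], "gripper": 0.25},
    {"rotation": [0, 0, 0], "translation": [0, 0, 0], "gripper": 0.25},
  ],
)

```text
t: 1.93
tool_pos: [0.445, -0.0858, 0.3188]
tcp_rot: [-0.001, 3.14, -0.007]
ft_force: [0.2, 0.1, 0.3]
grip_width: 0.0445
grasp_force: 0.0
```

```bash
cat > look.py <<'E'
from h import *
import sys
s=env.state();print(round(s["t"],2),np.round(s["tool_pos"],4),np.round(s["tcp_rot"],3),np.round(s["ft_force"],2),round(s["grip_width"],4))
im=vision.get_image("wrist");cv2.imwrite(f"pics/{sys.argv[1]}.png",im)
P=vision.camera_params("wrist");print("cam",np.round(-np.array(P["R"]).T@np.array(P["t"]),3))
for n,z in [("crank_head",.048),("crank_knob",.084),("red_pin",.074),("blue_pin",.074)]:
    for r in nets.find_in("wrist",n)[:1]: print(n,round(r["p"],2),np.round(r["xy"],1),np.round(ray("wrist",r["xy"],z),4))
E
python3 look.py w1
```

```text
1.93 [ 0.445  -0.0858  0.3188] [-1.00e-03  3.14e+00 -7.00e-03] [0.23 0.06 0.3 ] 0.0445
cam [ 0.375 -0.084  0.473]
crank_head 0.62 [292.5 264.9] [ 0.5178 -0.1171  0.048 ]
crank_knob 0.94 [274.7 267.8] [ 0.5085 -0.1305  0.084 ]
red_pin 0.7 [368.7 251.1] [ 0.4931 -0.0342  0.074 ]
```

View pics/w1.png

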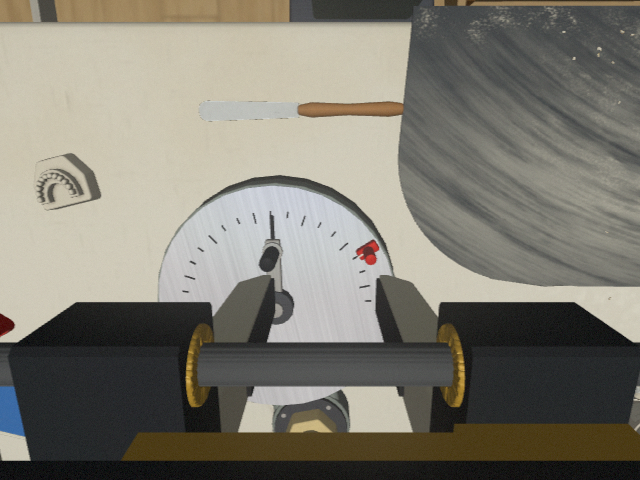

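The wrist view shows the pointer tip at (271,213), the knob at (269,258), the red marker at (368,252) and the hub at (278,306). Next I fit the dial's rim circle in the world frame.

```bash
cat > fit.py <<'E'
from h import *
from scipy.optimize import least_squares
def rim(cam,im,c0,angs):
    # edge of the dial along rays from approx centre, at z=.048
    g=im.astype(float); d=cv2.GaussianBlur(g[...,0]-g[...,2],(0,0),1)
    pts=[]
    for a in angs:
        rs=np.arange(.11,.17,.0005)
        px=np.array([proj(cam,[c0[0]+r*np.cos(a),c0[1]+r*np.sin(a),.048]) for r in rs],np.float32)
        v=cv2.remap(d.astype(np.float32),px[:,:1],px[:,1:],cv2.INTER_LINEAR).ravel()
        b=cv2.remap(cv2.GaussianBlur(g.mean(2).astype(np.float32),(0,0),1),px[:,:1],px[:,1:],cv2.INTER_LINEAR).ravel()
        k=np.argmax(np.abs(np.gradient(v))*2+np.abs(np.gradient(b))); pts.append([c0[0]+rs[k]*np.cos(a),c0[1]+rs[k]*np.sin(a)])
    pts=np.array(pts)
    f=least_squares(lambda p:np.hypot(pts[:,0]-p[0],pts[:,1]-p[1])-.14,c0,loss="soft_l1",f_scale=.001)
    return f.x,np.median(abs(f.fun))
if __name__=="__main__":
    im=cv2.imread("pics/w1.png")
    c,e=rim("wrist",im,[.573,-.127],np.radians(np.r_[115:145:2,150:255:3])); print("wrist",c,e)
    tm=cv2.imread("pics/top0.png")
    c2,e=rim("top",tm,c,np.radians(np.arange(0,360,4))); print("top",c2,e)
    tip=ray("wrist",[271,213],.055); hub=ray("wrist",[282,305],.06); print("tip",tip,"r",np.hypot(*(tip[:2]-c)),"hub",hub)
    # polar unwrap for marks
    for nm,cc,i in [("wrist",c,im),("top",c2,tm)]:
        an=np.radians(np.arange(80,300,.25)); rr=np.arange(.085,.135,.0005)
        m=np.array([[proj(nm,[cc[0]+r*np.cos(a),cc[1]+r*np.sin(a),.048]) for a in an] for r in rr],np.float32)
        u=cv2.remap(i,m[...,0],m[...,1],cv2.INTER_LINEAR)
        cv2.imwrite(f"pics/u_{nm}.png",cv2.resize(u[::-1],(800,200)))
    a,b=[cv2.imread(f"pics/u_{n}.png") for n in("wrist","top")]
    cv2.imwrite("pics/u.png",np.vstack([a,b]))
E
python3 fit.py
```

```text
Traceback (most recent call last):
  File "fit.py", line 18, in <module>
    c,e=rim("wrist",im,[.573,-.127],np.radians(np.r_[115:145:2,150:255:3])); print("wrist",c,e)
        ~~~^^^^^^^^^^^^^^^^^^^^^^^^^^^^^^^^^^^^^^^^^^^^^^^^^^^^^^^^^^^^^^^^
  File "fit.py", line 9, in rim
    px=np.array([proj(cam,[c0[0]+r*np.cos(a),c0[1]+r*np.sin(a),.048]) for r in rs],np.float32)
                 ~~~~^^^^^^^^^^^^^^^^^^^^^^^^^^^^^^^^^^^^^^^^^^^^^^^^
  File "h.py", line 8, in proj
    P=vision.camera_params(cam);K=np.array(P["camera_matrix"]);x=K@(np.array(P["R"])@np.array(X)+np.array(P["t"]));return x[:2]/x[2]
ValueError: time passes only in moves, steps and waits
```

```bash
cat > h.py <<'E'
from cell import env, vision, nets
import numpy as np, cv2
from functools import lru_cache
@lru_cache(None)
def P(cam):
    p=vision.camera_params(cam);return [np.array(p[k]) for k in("camera_matrix","R","t")]
def ray(cam,xy,z):
    K,R,t=P(cam);d=R.T@np.linalg.inv(K)@np.array([xy[0],xy[1],1.]);c=-R.T@t
    return c+d*(z-c[2])/d[2]
def proj(cam,X):
    K,R,t=P(cam);x=K@(R@np.array(X)+t);return x[:2]/x[2]
E
sed -i 's/^P=vision.*$/K,R,t=P("wrist");print("cam",np.round(-R.T@t,3))/' look.py
python3 fit.py
```

```text
wrist [ 0.56232004 -0.12876606] 0.0022875541513051045
top [ 0.55858052 -0.13926665] 0.002550476609638655
tip [ 0.45807138 -0.13525043  0.055     ] r 0.10445012716435072 hub [ 0.5597943 -0.1250125  0.06     ]
```

View pics/u.png

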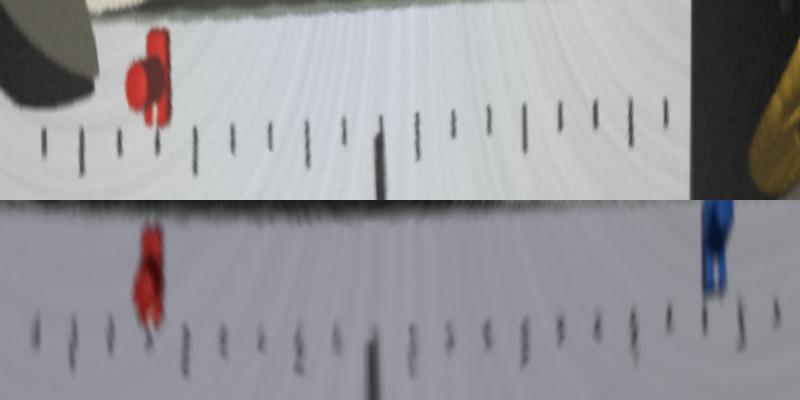

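The marks put the dial's yaw at about 0.256 rad, since its long front mark lies at 194.7° in the world frame. The arm was still settling when that picture was taken, so I centre on the dial, let the arm settle and take a second one.

step_arm(
  steps=[
    {"rotation": [0, 0, 2], "translation": [0, -30, 10], "gripper": 0.25},
    {"rotation": [0, 0, 2], "translation": [0, -28, 10], "gripper": 0.25},
    {"rotation": [0, 0, 0], "translation": [0, 0, 0], "gripper": 0.25},
    {"rotation": [0, 0, 0], "translation": [0, 0, 0], "gripper": 0.25},
    {"rotation": [0, 0, 0], "translation": [0, 0, 0], "gripper": 0.25},
    {"rotation": [0, 0, 0], "translation": [0, 0, 0], "gripper": 0.25},
  ],
)

```text
t: 2.68
tool_pos: [0.4438, -0.1354, 0.3372]
tcp_rot: [0.123, -3.139, -0.001]
ft_force: [0.1, 0.3, 0.7]
grip_width: 0.0236
grasp_force: 0.0
```

```bash
python3 look.py w2
python3 - <<'E'
s=open('fit.py').read().replace('pics/w1.png','pics/w2.png').replace('[.573,-.127],np.radians(np.r_[115:145:2,150:255:3])','[.56,-.138],np.radians(np.r_[115:135:2,155:245:3])')
import re
s=re.sub(r'    tip=.*\n','',s).replace('[("wrist",c,im),("top",c2,tm)]','[("wrist",[.56,-.138],im),("top",[.56,-.138],tm)]')
open('fit2.py','w').write(s)
E
python3 fit2.py
```

```text
2.68 [ 0.4438 -0.1354  0.3372] [ 1.230e-01 -3.139e+00 -1.000e-03] [0.1  0.34 0.74] 0.0236
cam [ 0.375 -0.142  0.492]
crank_head 0.7 [316.4 257.2] [ 0.5152 -0.1407  0.048 ]
crank_knob 0.91 [310.4 283.7] [ 0.5339 -0.1451  0.084 ]
red_pin 0.79 [405.2 254.6] [ 0.4964 -0.0457  0.074 ]
blue_pin 0.44 [207.1 297.1] [ 0.5627 -0.2581  0.074 ]
wrist [ 0.56296798 -0.14285793] 0.001629463026433589
top [ 0.55907286 -0.13835898] 0.0026619943848075617
```

View pics/u.png

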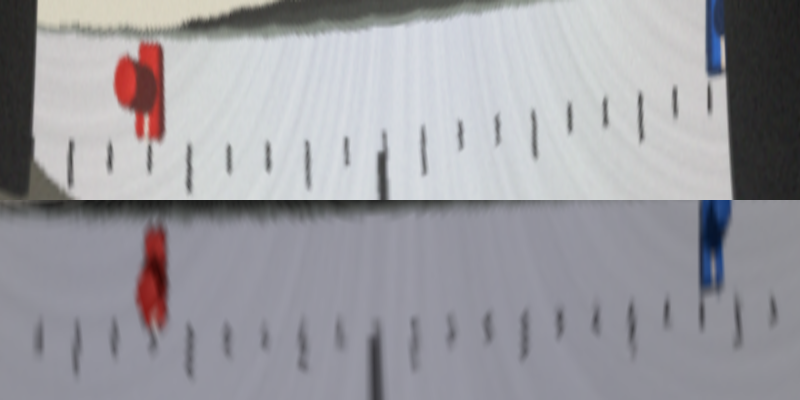

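Run:
```python
import numpy as np
from scipy.optimize import least_squares
c0=np.array([.56,-.138])
D={"w":([70,189,308,424,535,641],[187,192,188,174,157,141],[-90,-60,-30,0,30,60]),
"t":([76,189,302,414,524,633,738],[175,178,170,170,162,157,148],[-90,-60,-30,0,30,60,90])}
for k,(p,r,a) in D.items():
    th=np.radians(80+np.array(p)*.275);R=.085+(200-np.array(r))*.00025
    X=c0+np.c_[R*np.cos(th),R*np.sin(th)]
    def f(q):
        t=np.pi+q[3]+np.radians(a);return (X-q[:2]-q[2]*np.c_[np.cos(t),np.sin(t)]).ravel()
    s=least_squares(f,[*c0,.09,.25]);print(k,s.x,np.abs(s.fun).max())
```

```text
w [ 0.56573274 -0.14420602  0.09541166  0.21016331] 0.0001494016032117934
t [ 0.56238541 -0.14061222  0.09449439  0.20952675] 0.0009951166435859943
```

Run:
```python
from h import *
for cam,f in (("wrist","w2"),("top","top0"),("side","side0")):
    im=cv2.imread(f"pics/{f}.png")
    for z in(.063,.105):
        p=proj(cam,[.499,-.143,z]);print(cam,z,p.round(1));cv2.circle(im,tuple(int(v) for v in p),2,(0,255,0),-1)
    p=proj(cam,[.564,-.142,.048]);cv2.circle(im,tuple(int(v) for v in p),2,(255,0,255),-1)
    p=p.astype(int); c=im[max(0,p[1]-75):p[1]+75,p[0]-65:p[0]+65];cv2.imwrite(f"pics/c_{cam}.png",cv2.resize(c,(260,300)))
cv2.imwrite("pics/cc.png",np.hstack([cv2.imread(f"pics/c_{c}.png") for c in("wrist","top","side")]))
```

```text
wrist 0.063 [316.2 247. ]
wrist 0.105 [315.3 258.6]
top 0.063 [382.2 222.5]
top 0.105 [384.9 219.4]
side 0.063 [341.9 269. ]
side 0.105 [342.1 256.1]
```

View pics/cc.png

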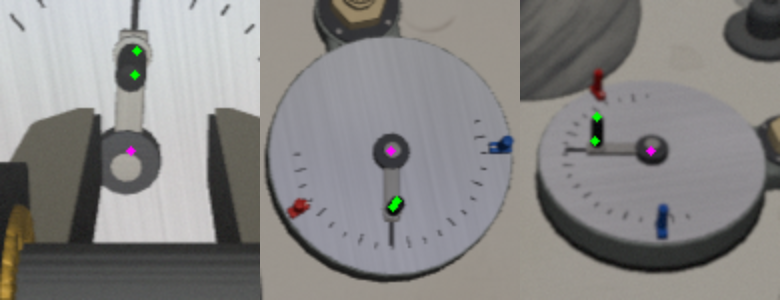

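The projected knob and axis match all three cameras to 1–2 mm, giving the axis at (0.564, -0.142) and the knob at (0.499, -0.144). I descend with the fingers straddling the knob.

step_arm(
  steps=[
    {"rotation": [0, 0, -3.5], "translation": [15, -3, -20], "gripper": 0.4},
    {"rotation": [0, 0, 0], "translation": [20, -3, -30], "gripper": 0.4},
    {"rotation": [0, 0, 0], "translation": [20, -2, -30], "gripper": 0.4},
    {"rotation": [0, 0, 0], "translation": [0, 0, -35], "gripper": 0.4},
    {"rotation": [0, 0, 0], "translation": [0, 0, -30], "gripper": 0.4},
    {"rotation": [0, 0, 0], "translation": [0, 0, 0], "gripper": 0.4},
    {"rotation": [0, 0, 0], "translation": [0, 0, 0], "gripper": 0.4},
    {"rotation": [0, 0, 0], "translation": [0, 0, 0], "gripper": 0.4},
  ],
)

```text
t: 3.6
tool_pos: [0.4998, -0.1455, 0.1944]
tcp_rot: [-0.025, 3.14, -0.002]
ft_force: [-0.2, 0.9, 0.1]
grip_width: 0.0378
grasp_force: 0.0
```

step_arm(
  steps=[
    {"rotation": [0, 0, 0], "translation": [-0.5, 1, -30], "gripper": 0.4},
    {"rotation": [0, 0, 0], "translation": [0, 0, -30], "gripper": 0.4},
    {"rotation": [0, 0, 0], "translation": [0, 0, -26], "gripper": 0.4},
    {"rotation": [0, 0, 0], "translation": [0, 0, -20], "gripper": 0.4},
    {"rotation": [0, 0, 0], "translation": [0, 0, 0], "gripper": 0.25},
    {"rotation": [0, 0, 0], "translation": [0, 0, 0], "gripper": 0.25},
    {"rotation": [0, 0, 0], "translation": [0, 0, 0], "gripper": 0.25},
    {"rotation": [0, 0, 0], "translation": [0, 0, 0], "gripper": 0.25},
  ],
)

```text
t: 4.27
tool_pos: [0.5002, -0.145, 0.0892]
tcp_rot: [-0.025, 3.137, -0.004]
ft_force: [0.5, -0.0, 0.1]
grip_width: 0.0231
grasp_force: 0.0
```

step_arm(
  steps=[
    {"rotation": [0, 0, -2], "translation": [0, 2.3, 0], "gripper": 0.25},
    {"rotation": [0, 0, -2], "translation": [0, 2.3, 0], "gripper": 0.25},
    {"rotation": [0, 0, -2], "translation": [0.1, 2.3, 0], "gripper": 0.25},
    {"rotation": [0, 0, -2], "translation": [0.1, 2.3, 0], "gripper": 0.25},
    {"rotation": [0, 0, -2], "translation": [0.2, 2.3, 0], "gripper": 0.25},
    {"rotation": [0, 0, 0], "translation": [0, 0, 0], "gripper": 0.25},
    {"rotation": [0, 0, 0], "translation": [0, 0, 0], "gripper": 0.25},
  ],
)

```text
t: 4.85
tool_pos: [0.4998, -0.1329, 0.0881]
tcp_rot: [0.247, 3.129, -0.002]
ft_force: [-0.7, 0.9, 0.2]
grip_width: 0.0231
grasp_force: 0.0
```

step_arm(
  steps=[
    {"rotation": [0, 0, -1], "translation": [0.2, 1.1, 0], "gripper": 0.25},
    {"rotation": [0, 0, -1], "translation": [0.2, 1.1, 0], "gripper": 0.25},
    {"rotation": [0, 0, 0], "translation": [0, 0, 0], "gripper": 0.25},
  ],
)

```text
t: 5.1
tool_pos: [0.4996, -0.1305, 0.087]
tcp_rot: [0.306, 3.126, -0.001]
ft_force: [0.6, 0.0, 0.3]
grip_width: 0.0235
grasp_force: 0.4
```

step_arm(
  steps=[
    {"rotation": [0, 0, -1], "translation": [0.3, 1.1, 0], "gripper": 0.25},
    {"rotation": [0, 0, -1], "translation": [0.3, 1.1, 0], "gripper": 0.25},
    {"rotation": [0, 0, 0], "translation": [0, 0, 0], "gripper": 0.25},
  ],
)

```text
t: 5.35
tool_pos: [0.4999, -0.128, 0.0866]
tcp_rot: [-0.36, -3.121, -0.0]
ft_force: [0.4, -0.5, 0.7]
grip_width: 0.0237
grasp_force: 0.3
```

step_arm(
  steps=[
    {"rotation": [0, 0, -1], "translation": [0.4, 1.1, 0], "gripper": 0.25},
    {"rotation": [0, 0, 0], "translation": [0, 0, 0], "gripper": 0.25},
  ],
)

```text
t: 5.52
tool_pos: [0.5002, -0.1268, 0.0865]
tcp_rot: [-0.387, -3.117, -0.0]
ft_force: [0.2, -0.6, 0.3]
grip_width: 0.0233
grasp_force: 0.3
```

step_arm(
  steps=[
    {"rotation": [0, 0, -1], "translation": [0.4, 1.1, 0], "gripper": 0.25},
    {"rotation": [0, 0, -1], "translation": [0.4, 1.1, 0.2], "gripper": 0.25},
    {"rotation": [0, 0, 0], "translation": [0, 0, 0], "gripper": 0.25},
  ],
)

```text
t: 5.77
tool_pos: [0.5008, -0.1246, 0.0866]
tcp_rot: [-0.442, -3.11, -0.0]
ft_force: [-0.9, -1.4, -0.5]
grip_width: 0.0232
grasp_force: 0.4
```

step_arm(
  steps=[
    {"rotation": [0, 0, -1], "translation": [0.4, 1.1, 0], "gripper": 0.25},
    {"rotation": [0, 0, 0], "translation": [0, 0, 0], "gripper": 0.25},
  ],
)

```text
t: 5.93
tool_pos: [0.5011, -0.1243, 0.0866]
tcp_rot: [-0.469, -3.106, 0.002]
ft_force: [-2.0, -4.6, -1.6]
grip_width: 0.0227
grasp_force: 2.3
```

step_arm(
  steps=[
    {"rotation": [0, 0, 0], "translation": [0, 0, 0], "gripper": 0.25},
    {"rotation": [0, 0, 0], "translation": [0, 0, 0], "gripper": 0.25},
  ],
)

```text
t: 6.1
tool_pos: [0.5011, -0.1243, 0.0867]
tcp_rot: [-0.467, -3.106, 0.001]
ft_force: [-2.8, -4.4, -1.6]
grip_width: 0.0233
grasp_force: 2.5
```

```bash
cat > ang.py <<'E'
from h import *
import sys
s=env.state();p=s["tool_pos"];C=np.array([.564,-.142]);sg=float(sys.argv[1])
from scipy.spatial.transform import Rotation as Ro
y=Ro.from_rotvec(s["tcp_rot"]).as_matrix()[:2,1]; y*=np.sign(y[1])
k=p[:2]-sg*y*(s["grip_width"]/2-.008)
r=k-C;print("knob",k.round(4),"r",np.hypot(*r).round(4),"a",(np.arctan2(r[1],r[0])%(2*np.pi)-np.pi-.21).round(3),"yang",np.degrees(np.arctan2(*y[::-1])),s["ft_force"].round(2))
E
python3 ang.py 1
python3 - <<'E'
from h import *
top=vision.get_image("top");cv2.imwrite("pics/topL.png",top)
E
```

```text
knob [ 0.5    -0.1278] r 0.0655 a -0.429 yang 72.8848110866302 [-2.8  -4.42 -1.64]
```

The gear resists on the left with about 5 N, at a ≈ -0.43. Now I swing right.

step_arm(
  steps=[
    {"rotation": [0, 0, 3], "translation": [-0.8, -3.3, 0], "gripper": 0.25},
    {"rotation": [0, 0, 3], "translation": [-0.6, -3.3, 0], "gripper": 0.25},
    {"rotation": [0, 0, 3], "translation": [-0.4, -3.4, 0], "gripper": 0.25},
    {"rotation": [0, 0, 3], "translation": [-0.3, -3.4, 0], "gripper": 0.25},
    {"rotation": [0, 0, 3], "translation": [-0.1, -3.4, 0], "gripper": 0.25},
    {"rotation": [0, 0, 3], "translation": [0.1, -3.4, 0], "gripper": 0.25},
    {"rotation": [0, 0, 3], "translation": [0.3, -3.4, 0], "gripper": 0.25},
    {"rotation": [0, 0, 3], "translation": [0.4, -3.4, 0], "gripper": 0.25},
  ],
)

```text
t: 6.82
tool_pos: [0.5001, -0.15, 0.0868]
tcp_rot: [0.192, -3.136, -0.002]
ft_force: [-0.2, 2.1, 0.7]
grip_width: 0.0235
grasp_force: 0.7
```

step_arm(
  steps=[
    {"rotation": [0, 0, 3], "translation": [0.6, -3.3, 0], "gripper": 0.25},
    {"rotation": [0, 0, 3], "translation": [0.8, -3.3, 0], "gripper": 0.25},
    {"rotation": [0, 0, 3], "translation": [1.0, -3.3, 0], "gripper": 0.25},
    {"rotation": [0, 0, 3], "translation": [1.1, -3.2, 0], "gripper": 0.25},
    {"rotation": [0, 0, 3], "translation": [1.3, -3.1, 0], "gripper": 0.25},
    {"rotation": [0, 0, 3], "translation": [1.5, -3.1, 0], "gripper": 0.25},
    {"rotation": [0, 0, 0], "translation": [0, 0, 0], "gripper": 0.25},
    {"rotation": [0, 0, 0], "translation": [0, 0, 0], "gripper": 0.25},
  ],
)

```text
t: 7.48
tool_pos: [0.5067, -0.1698, 0.0869]
tcp_rot: [-0.674, 3.068, 0.0]
ft_force: [-0.4, -0.7, 0.3]
grip_width: 0.0233
grasp_force: 0.0
```

```bash
python3 ang.py -1
```

```text
knob [ 0.5052 -0.1665] r 0.0637 a 0.185 yang 114.77910728190211 [-0.37 -0.65  0.25]
```

step_arm(
  steps=[
    {"rotation": [0, 0, 2], "translation": [0.9, -2.0, 0], "gripper": 0.25},
    {"rotation": [0, 0, 2], "translation": [1.0, -2.0, 0], "gripper": 0.25},
    {"rotation": [0, 0, 2], "translation": [1.0, -2.0, 0], "gripper": 0.25},
    {"rotation": [0, 0, 2], "translation": [1.1, -1.9, 0], "gripper": 0.25},
    {"rotation": [0, 0, 0], "translation": [0, 0, 0], "gripper": 0.25},
  ],
)

```text
t: 7.9
tool_pos: [0.5107, -0.1778, 0.0869]
tcp_rot: [-0.889, 3.013, 0.0]
ft_force: [-0.4, -0.6, -0.6]
grip_width: 0.0232
grasp_force: 0.0
```

step_arm(
  steps=[
    {"rotation": [0, 0, 1], "translation": [0.6, -1.0, 0], "gripper": 0.25},
    {"rotation": [0, 0, 0], "translation": [0, 0, 0], "gripper": 0.25},
  ],
)

```text
t: 8.07
tool_pos: [0.5111, -0.1787, 0.0868]
tcp_rot: [-0.915, 3.005, 0.0]
ft_force: [0.3, 1.8, -0.1]
grip_width: 0.023
grasp_force: 0.2
```

step_arm(
  steps=[
    {"rotation": [0, 0, 1], "translation": [0.6, -0.9, 0], "gripper": 0.25},
    {"rotation": [0, 0, 0], "translation": [0, 0, 0], "gripper": 0.25},
  ],
)

```text
t: 8.23
tool_pos: [0.5116, -0.1798, 0.0868]
tcp_rot: [-0.943, 2.997, 0.0]
ft_force: [-0.3, 0.9, 0.1]
grip_width: 0.0228
grasp_force: 0.3
```

step_arm(
  steps=[
    {"rotation": [0, 0, 1], "translation": [0.6, -0.9, 0], "gripper": 0.25},
    {"rotation": [0, 0, 1], "translation": [0.6, -0.9, 0], "gripper": 0.25},
    {"rotation": [0, 0, 0], "translation": [0, 0, 0], "gripper": 0.25},
  ],
)

```text
t: 8.48
tool_pos: [0.5129, -0.1819, 0.0868]
tcp_rot: [-0.996, 2.979, -0.0]
ft_force: [0.3, -0.2, -0.4]
grip_width: 0.0237
grasp_force: 0.2
```

step_arm(
  steps=[
    {"rotation": [0, 0, 1], "translation": [0.7, -0.9, 0], "gripper": 0.25},
    {"rotation": [0, 0, 1], "translation": [0.7, -0.9, 0], "gripper": 0.25},
    {"rotation": [0, 0, 0], "translation": [0, 0, 0], "gripper": 0.25},
  ],
)

```text
t: 8.73
tool_pos: [0.5143, -0.1837, 0.0868]
tcp_rot: [-1.048, 2.962, -0.0]
ft_force: [0.1, 0.5, -1.2]
grip_width: 0.0235
grasp_force: 0.1
```

step_arm(
  steps=[
    {"rotation": [0, 0, 1], "translation": [0.7, -0.9, 0], "gripper": 0.25},
    {"rotation": [0, 0, 1], "translation": [0.7, -0.9, 0], "gripper": 0.25},
    {"rotation": [0, 0, 0], "translation": [0, 0, 0], "gripper": 0.25},
  ],
)

```text
t: 8.98
tool_pos: [0.5154, -0.1848, 0.0868]
tcp_rot: [1.099, -2.943, -0.002]
ft_force: [-1.0, 3.1, 2.1]
grip_width: 0.0232
grasp_force: 1.4
```

step_arm(
  steps=[
    {"rotation": [0, 0, 0], "translation": [0.3, -0.5, 0], "gripper": 0.25},
    {"rotation": [0, 0, 0], "translation": [0, 0, 0], "gripper": 0.25},
  ],
)

```text
t: 9.15
tool_pos: [0.5154, -0.185, 0.0868]
tcp_rot: [1.097, -2.943, -0.003]
ft_force: [-1.4, 5.6, 2.8]
grip_width: 0.0232
grasp_force: 2.3
```

```bash
python3 ang.py -1
```

```text
knob [ 0.513  -0.1822] r 0.065 a 0.458 yang 130.89014326907582 [-1.39  5.57  2.77]
```

The gear resists on the right with about 5.7 N, at a ≈ +0.458, and both knob radii come out at 65 mm as they should. I free the knob, rise and go over the blue pin, near (0.562, -0.262).

step_arm(
  steps=[
    {"rotation": [0, 0, 0], "translation": [-1.5, 1.8, 0], "gripper": 0.25},
    {"rotation": [0, 0, 0], "translation": [-1, 1.2, 0], "gripper": 0.4},
    {"rotation": [0, 0, 0], "translation": [0, 0, 0], "gripper": 0.4},
    {"rotation": [0, 0, 0], "translation": [0, 0, 15], "gripper": 0.4},
    {"rotation": [0, 0, 0], "translation": [0, 0, 30], "gripper": 0.4},
    {"rotation": [0, 0, 0], "translation": [0, 0, 35], "gripper": 0.4},
    {"rotation": [0, 0, 7], "translation": [8, -13, 10], "gripper": 0.5},
    {"rotation": [0, 0, 7], "translation": [8, -13, 0], "gripper": 0.5},
  ],
)

```text
t: 9.82
tool_pos: [0.5316, -0.2102, 0.1814]
tcp_rot: [-1.455, 2.78, -0.012]
ft_force: [-0.6, 0.2, 0.5]
grip_width: 0.0446
grasp_force: 0.0
```

step_arm(
  steps=[
    {"rotation": [0, 0, 7], "translation": [8, -13, 0], "gripper": 0.5},
    {"rotation": [0, 0, 7], "translation": [8, -13, 0], "gripper": 0.5},
    {"rotation": [0, 0, 7], "translation": [8, -13, 0], "gripper": 0.5},
    {"rotation": [0, 0, 7], "translation": [8, -13, 0], "gripper": 0.5},
    {"rotation": [0, 0, 6], "translation": [0, 0, 0], "gripper": 0.5},
    {"rotation": [0, 0, 0], "translation": [0, 0, 0], "gripper": 0.5},
    {"rotation": [0, 0, 0], "translation": [0, 0, 0], "gripper": 0.5},
    {"rotation": [0, 0, 0], "translation": [0, 0, 0], "gripper": 0.5},
  ],
)

```text
t: 10.48
tool_pos: [0.6026, -0.1403, 0.1545]
tcp_rot: [1.849, -2.354, 0.227]
ft_force: [0.2, -0.3, 0.7]
grip_width: 0.0465
grasp_force: 0.0
```

```bash
python3 look.py w3; python3 ang.py 1
python3 - <<'E'
from h import *
vision.get_image("top")
for r in nets.find_in("top","blue_pin")[:1]: print(r["p"],ray("top",r["xy"],.074))
im=vision.get_image("side");cv2.imwrite("pics/side1.png",im)
E
```

```text
10.48 [ 0.6026 -0.1403  0.1545] [ 1.849 -2.354  0.227] [ 0.17 -0.25  0.69] 0.0465
cam [ 0.589 -0.177  0.32 ]
crank_head 0.97 [369.6 209.3] [ 0.5678 -0.176   0.048 ]
crank_knob 0.6 [415.3 220.5] [ 0.5464 -0.1636  0.084 ]
blue_pin 0.86 [329.1  73. ] [ 0.5747 -0.2605  0.074 ]
knob [ 0.6173 -0.1448] r 0.0533 a 2.879 yang 166.39607136891044 [ 1.34 -0.45 -0.76]
```

View pics/w3.png

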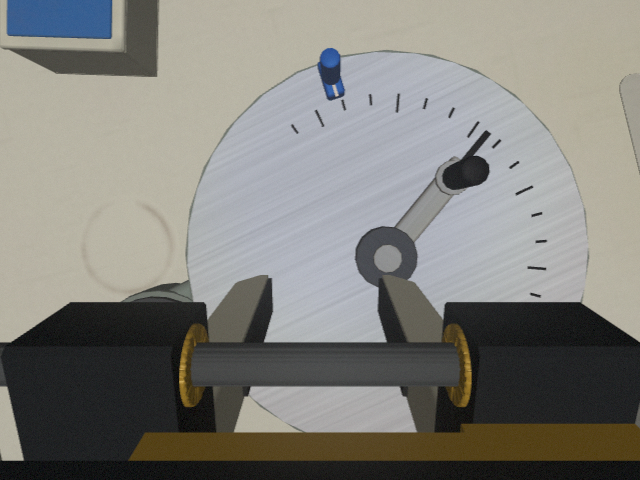

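The wrist joint hit its range, so the arm stopped short, at (0.603, -0.140) over the dial. The crank still rests at the right end with its pointer at (487,135), and the blue marker is at (331,70). I turn the tool back by a half turn for the equivalent grasp, staying high.

step_arm(
  steps=[
    {"rotation": [0, 0, -7], "translation": [0, 0, 10], "gripper": 0.5},
    {"rotation": [0, 0, -7], "translation": [0, 0, 10], "gripper": 0.5},
    {"rotation": [0, 0, -7], "translation": [0, 0, 10], "gripper": 0.5},
    {"rotation": [0, 0, -7], "translation": [0, 0, 10], "gripper": 0.5},
    {"rotation": [0, 0, -7], "translation": [0, 0, 10], "gripper": 0.5},
    {"rotation": [0, 0, -7], "translation": [0, 0, 0], "gripper": 0.5},
    {"rotation": [0, 0, -7], "translation": [0, 0, 0], "gripper": 0.5},
    {"rotation": [0, 0, -7], "translation": [0, 0, 0], "gripper": 0.5},
  ],
)

```text
t: 11.55
tool_pos: [0.6026, -0.14, 0.2045]
tcp_rot: [0.511, -2.902, 0.099]
ft_force: [-0.5, -0.4, -0.3]
grip_width: 0.0462
grasp_force: 0.0
```

```bash
python3 ang.py 1; python3 -c "
from h import *
s=env.state();print(s['joint_pos'].round(3),s['tool_pos'].round(4),s['tcp_rot'].round(3))"
```

```text
knob [ 0.6078 -0.1542] r 0.0455 a 2.66 yang 110.16691407744074 [-0.49 -0.43 -0.26]
[-0.321  0.502  1.253 -0.151  1.527 -2.223] [ 0.6026 -0.14    0.2045] [ 0.511 -2.902  0.099]
```

```bash
cat > tilt.py <<'E'
from h import *
from scipy.spatial.transform import Rotation as Ro
s=env.state();M=Ro.from_rotvec(s["tcp_rot"]).as_matrix();z=M[:,2]
v=np.cross(z,[0,0,-1.]);print("tilt fix deg",np.degrees(v/np.linalg.norm(v)*np.arcsin(np.linalg.norm(v))).round(2),"yang",np.degrees(np.arctan2(M[1,1],M[0,1])).round(1),"p",s["tool_pos"].round(4),"j6",s["joint_pos"][5].round(2),"w",s["grip_width"].round(4))
E
python3 tilt.py
```

```text
Traceback (most recent call last):
  File "tilt.py", line 4, in <module>
    v=np.cross(z,[0,0,-1.]);print("tilt fix deg",np.degrees(v/np.linalg.norm(v)*np.arcsin(np.linalg.norm(v))).round(2),"yang",np.degrees(np.arctan2(M[1,1],M[0,1])).round(1),"p",s["tool_pos"].round(4),"j6",s["joint_pos"][5].round(2),"w",s["grip_width"].round(4))
                                                                                                                                                                                                                                            ^^^^^^^^^^^^^^^^^^^^^
AttributeError: 'float' object has no attribute 'round'
```

```bash
sed -i 's/s\["grip_width"\].round(4)/s["grip_width"]/' tilt.py; python3 tilt.py
```

```text
tilt fix deg [  5.71 -10.27   0.  ] yang 110.2 p [ 0.6026 -0.14    0.2045] j6 -2.22 w 0.046178251050764535
```

step_arm(
  steps=[
    {"rotation": [2.85, -5.13, 0], "translation": [0, 0, 0], "gripper": 0.5},
    {"rotation": [2.85, -5.13, 0], "translation": [0, 0, 0], "gripper": 0.5},
    {"rotation": [0, 0, -7], "translation": [-2.5, -7.6, 0], "gripper": 0.5},
    {"rotation": [0, 0, -7], "translation": [-2.5, -7.6, 0], "gripper": 0.5},
    {"rotation": [0, 0, -7], "translation": [-2.5, -7.6, 0], "gripper": 0.5},
    {"rotation": [0, 0, -7], "translation": [-2.5, -7.6, 0], "gripper": 0.5},
    {"rotation": [0, 0, -7], "translation": [-2.5, -7.6, 0], "gripper": 0.5},
    {"rotation": [0, 0, -7], "translation": [-2.5, -7.6, 0], "gripper": 0.5},
  ],
)

```text
t: 12.22
tool_pos: [0.5872, -0.1862, 0.2043]
tcp_rot: [-0.601, -3.083, 0.002]
ft_force: [0.2, 0.7, -0.2]
grip_width: 0.0468
grasp_force: 0.0
```

step_arm(
  steps=[
    {"rotation": [0, 0, -7], "translation": [-2.5, -7.6, 0], "gripper": 0.5},
    {"rotation": [0, 0, -7], "translation": [-2.5, -7.6, 0], "gripper": 0.5},
    {"rotation": [0, 0, -7], "translation": [-2.5, -7.6, 0], "gripper": 0.5},
    {"rotation": [0, 0, -7], "translation": [-2.5, -7.6, 0], "gripper": 0.5},
    {"rotation": [0, 0, -7], "translation": [-2.5, -7.6, 0], "gripper": 0.5},
    {"rotation": [0, 0, -7], "translation": [-2.5, -7.6, 0], "gripper": 0.5},
    {"rotation": [0, 0, -7], "translation": [-2.5, -7.6, 0], "gripper": 0.5},
    {"rotation": [0, 0, -7], "translation": [-2.5, -7.6, 0], "gripper": 0.5},
  ],
)

```text
t: 12.88
tool_pos: [0.5672, -0.2469, 0.2042]
tcp_rot: [-1.977, -2.44, 0.001]
ft_force: [0.3, 0.3, 0.7]
grip_width: 0.0465
grasp_force: 0.0
```

step_arm(
  steps=[
    {"rotation": [0, 0, -7], "translation": [-2.5, -7.6, 0], "gripper": 0.5},
    {"rotation": [0, 0, -6], "translation": [-2.5, -7.6, 0], "gripper": 0.5},
    {"rotation": [0, 0, 0], "translation": [0, 0, 0], "gripper": 0.5},
    {"rotation": [0, 0, 0], "translation": [0, 0, 0], "gripper": 0.5},
    {"rotation": [0, 0, 0], "translation": [0, 0, 0], "gripper": 0.5},
  ],
)

```text
t: 13.3
tool_pos: [0.5624, -0.2613, 0.2042]
tcp_rot: [-2.231, -2.211, 0.0]
ft_force: [-0.9, 0.1, 0.2]
grip_width: 0.0467
grasp_force: 0.0
```

```bash
python3 tilt.py
python3 - <<'E'
from h import *
vision.get_image("wrist")
for n in("blue_pin","crank_knob"):
  for r in nets.find_in("wrist",n)[:1]: print(n,r["p"],r["xy"],ray("wrist",r["xy"],.074))
E
```

```text
tilt fix deg [-0.04 -0.05 -0.  ] yang -0.5 p [ 0.5624 -0.2613  0.2042] j6 -0.61 w 0.0466545709325501
blue_pin 0.97 [338.4, 227.0] [ 0.57263077 -0.25993654  0.074     ]
crank_knob 0.89 [304.4, 75.0] [ 0.55028005 -0.15709142  0.074     ]
```

step_arm(
  steps=[
    {"rotation": [0, 0, 3], "translation": [10, 0, -30], "gripper": 0.5},
    {"rotation": [0, 0, 0], "translation": [0, 0, -35], "gripper": 0.5},
    {"rotation": [0, 0, 0], "translation": [0, 0, -30], "gripper": 0.5},
    {"rotation": [0, 0, 0], "translation": [0, 0, -26], "gripper": 0.5},
    {"rotation": [0, 0, 0], "translation": [0, 0, 0], "gripper": 0.2},
    {"rotation": [0, 0, 0], "translation": [0, 0, 0], "gripper": 0.2},
    {"rotation": [0, 0, 0], "translation": [0, 0, 0], "gripper": 0.2},
    {"rotation": [0, 0, 0], "translation": [0, 0, 0], "gripper": 0.2},
  ],
)

```text
t: 14.12
tool_pos: [0.5739, -0.2623, 0.0856]
tcp_rot: [2.173, 2.264, 0.0]
ft_force: [0.4, 0.0, -0.3]
grip_width: 0.0243
grasp_force: 0.0
```

```bash
python3 tilt.py
python3 - <<'E'
from h import *
im=vision.get_image("side")
p=proj("side",[.5734,-.2616,.08]).astype(int)
a=im[p[1]-45:p[1]+45,p[0]-60:p[0]+60]
w=vision.get_image("wrist")
cv2.imwrite("pics/d.png",np.hstack([cv2.resize(a,(400,300)),cv2.resize(w,(400,300))]))
E
```

```text
tilt fix deg [0.12 0.14 0.  ] yang 2.4 p [ 0.5739 -0.2623  0.0856] j6 -0.65 w 0.02432017967733685
```

View pics/d.png

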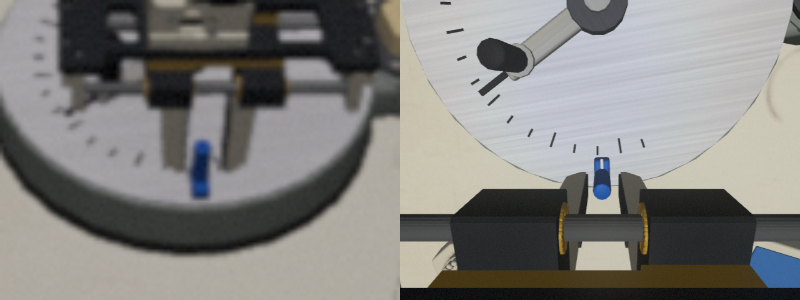

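The pin stands between the fingers: at (200,165) in the left half and (602,180) in the right half. I compute the arc rows.

```bash
cat > arc.py <<'E'
from h import *
import sys
C=np.array([.564,-.142]);p=env.state()["tool_pos"];t1=float(sys.argv[1]);n=int(sys.argv[2])
r=p[:2]-C;t0=np.degrees(np.arctan2(r[1],r[0]))%360;print("th",t0,"r",np.hypot(*r),"z",p[2])
T=np.radians(np.linspace(t0,t1,n+1));W=C+.12*np.c_[np.cos(T),np.sin(T)];W[0]=p[:2]
print("rot/row",(t1-t0)/n);print((np.diff(W,axis=0)*1e3).round(1).tolist())
E
python3 arc.py 216.8 21
```

```text
th 274.56393001307055 r 0.12055289491063426 z 0.08542402920423695
rot/row -2.75066333395574
[[-5.8, 0.2], [-5.8, -0.0], [-5.8, 0.2], [-5.7, 0.5], [-5.7, 0.8], [-5.7, 1.1], [-5.6, 1.3], [-5.5, 1.6], [-5.5, 1.9], [-5.4, 2.1], [-5.2, 2.4], [-5.1, 2.6], [-5.0, 2.9], [-4.9, 3.1], [-4.7, 3.3], [-4.5, 3.6], [-4.4, 3.8], [-4.2, 4.0], [-4.0, 4.2], [-3.8, 4.4], [-3.6, 4.5]]
```

step_arm(
  steps=[
    {"rotation": [0, 0, -2.6], "translation": [-5.8, 0.2, -2], "gripper": 0.2},
    {"rotation": [0, 0, -2.6], "translation": [-5.8, 0, -1], "gripper": 0.2},
    {"rotation": [0, 0, -2.6], "translation": [-5.8, 0.2, 0], "gripper": 0.2},
    {"rotation": [0, 0, -2.6], "translation": [-5.7, 0.5, 0], "gripper": 0.2},
    {"rotation": [0, 0, -2.6], "translation": [-5.7, 0.8, 0], "gripper": 0.2},
    {"rotation": [0, 0, -2.6], "translation": [-5.7, 1.1, 0], "gripper": 0.2},
    {"rotation": [0, 0, -2.6], "translation": [-5.6, 1.3, 0], "gripper": 0.2},
    {"rotation": [0, 0, -2.6], "translation": [-5.5, 1.6, 0], "gripper": 0.2},
  ],
)

```text
t: 14.88
tool_pos: [0.5275, -0.2563, 0.0817]
tcp_rot: [2.55, 1.832, 0.001]
ft_force: [1.2, 0.4, 0.4]
grip_width: 0.0185
grasp_force: 0.4
```

step_arm(
  steps=[
    {"rotation": [0, 0, -2.6], "translation": [-5.5, 1.9, 0], "gripper": 0.2},
    {"rotation": [0, 0, -2.6], "translation": [-5.4, 2.1, 0], "gripper": 0.2},
    {"rotation": [0, 0, -2.6], "translation": [-5.2, 2.4, 0], "gripper": 0.2},
    {"rotation": [0, 0, -2.6], "translation": [-5.1, 2.6, 0], "gripper": 0.2},
    {"rotation": [0, 0, -2.6], "translation": [-5.0, 2.9, 0], "gripper": 0.2},
    {"rotation": [0, 0, -2.6], "translation": [-4.9, 3.1, 0], "gripper": 0.2},
    {"rotation": [0, 0, -2.6], "translation": [-4.7, 3.3, 0], "gripper": 0.2},
    {"rotation": [0, 0, 0], "translation": [0, 0, 0], "gripper": 0.2},
  ],
)

```text
t: 15.55
tool_pos: [0.491, -0.2374, 0.0815]
tcp_rot: [2.808, 1.408, 0.001]
ft_force: [0.1, -0.3, 0.1]
grip_width: 0.0187
grasp_force: 0.0
```

```bash
python3 tilt.py;python3 arc.py 216.7 7; python3 -c "
from h import *
vision.get_image('wrist')
for r in nets.find_in('wrist','blue_pin')[:1]: print(r['p'],r['xy'],ray('wrist',r['xy'],.074))"
```

```text
tilt fix deg [0.01 0.05 0.  ] yang -36.8 p [ 0.491  -0.2374  0.0815] j6 -0.01 w 0.018739209789328838
th 232.57478330207664 r 0.12009324053057638 z 0.08150455003728023
rot/row -2.26782618601095
[[-3.7, 3.0], [-3.6, 3.1], [-3.5, 3.2], [-3.3, 3.4], [-3.2, 3.5], [-3.1, 3.6], [-2.9, 3.8]]
0.89 [329.4, 289.3] [ 0.49593001 -0.23717858  0.074     ]
```

step_arm(
  steps=[
    {"rotation": [0, 0, -2.1], "translation": [-3.4, 2.7, 0], "gripper": 0.2},
    {"rotation": [0, 0, -2.1], "translation": [-3.3, 2.8, 0], "gripper": 0.2},
    {"rotation": [0, 0, -2.1], "translation": [-3.2, 2.9, 0], "gripper": 0.2},
    {"rotation": [0, 0, -2.1], "translation": [-3.0, 3.0, 0], "gripper": 0.2},
    {"rotation": [0, 0, -2.1], "translation": [-2.9, 3.1, 0], "gripper": 0.2},
    {"rotation": [0, 0, -2.1], "translation": [-2.8, 3.2, 0], "gripper": 0.2},
    {"rotation": [0, 0, -2.1], "translation": [-2.7, 3.4, 0], "gripper": 0.135},
    {"rotation": [0, 0, 0], "translation": [0, 0, 0], "gripper": 0.135},
  ],
)

```text
t: 16.32
tool_pos: [0.4699, -0.2165, 0.0807]
tcp_rot: [-2.965, -1.039, -0.001]
ft_force: [-0.0, 0.0, -0.3]
grip_width: 0.0131
grasp_force: 0.2
```

step_arm(
  steps=[
    {"rotation": [0, 0, 0], "translation": [0, 0, 0], "gripper": 0.135},
    {"rotation": [0, 0, 0], "translation": [0, 0, 0], "gripper": 0.135},
    {"rotation": [0, 0, 0], "translation": [0, 0, 0], "gripper": 0.135},
    {"rotation": [0, 0, 0], "translation": [0, 0, 0], "gripper": 0.135},
  ],
)

```text
t: 16.65
tool_pos: [0.4701, -0.2168, 0.0803]
tcp_rot: [-2.964, -1.04, -0.001]
ft_force: [0.5, -0.4, 0.5]
grip_width: 0.0129
grasp_force: 0.3
```

```bash
python3 tilt.py;python3 arc.py 218.24 1
```

```text
tilt fix deg [-0.03  0.02  0.  ] yang -51.3 p [ 0.4701 -0.2168  0.0803] j6 0.25 w 0.012919306308158893
th 218.53622272966658 r 0.11999766827270496 z 0.08030519677266053
rot/row -0.2962227296665674
[[-0.4, 0.5]]
```

Blue is set within about 1 mm. I release it, rise and go over the red pin.

step_arm(
  steps=[
    {"rotation": [0, 0, 0], "translation": [0, 0, 0], "gripper": 0.25},
    {"rotation": [0, 0, 0], "translation": [0, 0, 0], "gripper": 0.25},
    {"rotation": [0, 0, 0], "translation": [0, 0, 15], "gripper": 0.25},
    {"rotation": [0, 0, 0], "translation": [0, 0, 30], "gripper": 0.25},
    {"rotation": [0, 0, 0], "translation": [0, 0, 35], "gripper": 0.5},
    {"rotation": [0, 0, 7], "translation": [2.1, 14.4, 30], "gripper": 0.5},
    {"rotation": [0, 0, 7], "translation": [2.1, 14.4, 10], "gripper": 0.5},
    {"rotation": [0, 0, 7], "translation": [2.1, 14.4, 0], "gripper": 0.5},
  ],
)

```text
t: 17.32
tool_pos: [0.4777, -0.1739, 0.2038]
tcp_rot: [2.717, 1.567, 0.005]
ft_force: [0.6, 0.6, 0.4]
grip_width: 0.0439
grasp_force: 0.0
```

step_arm(
  steps=[
    {"rotation": [0, 0, 7], "translation": [2.1, 14.4, 0], "gripper": 0.5},
    {"rotation": [0, 0, 7], "translation": [2.1, 14.4, 0], "gripper": 0.5},
    {"rotation": [0, 0, 7], "translation": [2.1, 14.4, 0], "gripper": 0.5},
    {"rotation": [0, 0, 7], "translation": [2.1, 14.4, 0], "gripper": 0.5},
    {"rotation": [0, 0, 7], "translation": [2.1, 14.4, 0], "gripper": 0.5},
    {"rotation": [0, 0, 7], "translation": [2.1, 14.4, 0], "gripper": 0.5},
    {"rotation": [0, 0, 7], "translation": [2.1, 14.4, 0], "gripper": 0.5},
    {"rotation": [0, 0, 7], "translation": [2.1, 14.4, 0], "gripper": 0.5},
  ],
)

```text
t: 17.98
tool_pos: [0.4926, -0.0572, 0.2]
tcp_rot: [-1.664, -2.663, 0.001]
ft_force: [0.9, 0.4, 0.1]
grip_width: 0.0467
grasp_force: 0.0
```

step_arm(
  steps=[
    {"rotation": [0, 0, 7], "translation": [2.1, 14.4, 0], "gripper": 0.5},
    {"rotation": [0, 0, 2], "translation": [0, 0, 0], "gripper": 0.5},
    {"rotation": [0, 0, 0], "translation": [0, 0, 0], "gripper": 0.5},
    {"rotation": [0, 0, 0], "translation": [0, 0, 0], "gripper": 0.5},
    {"rotation": [0, 0, 0], "translation": [0, 0, 0], "gripper": 0.5},
  ],
)

```text
t: 18.4
tool_pos: [0.4948, -0.0438, 0.2001]
tcp_rot: [-1.462, -2.78, 0.001]
ft_force: [0.1, -0.1, 0.0]
grip_width: 0.0467
grasp_force: 0.0
```

```bash
python3 tilt.py; python3 look.py w4
```

```text
tilt fix deg [ 0.02 -0.07  0.  ] yang 34.5 p [ 0.4948 -0.0438  0.2001] j6 -0.92 w 0.04669813518106454
18.4 [ 0.4948 -0.0438  0.2001] [-1.462e+00 -2.780e+00  1.000e-03] [ 0.07 -0.1   0.01] 0.0467
cam [0.456 0.012 0.355]
crank_head 0.57 [324.3 278.6] [ 0.5204 -0.0828  0.048 ]
crank_knob 0.7 [247.8 394.4] [ 0.5181 -0.1828  0.084 ]
red_pin 0.82 [329.9 223.7] [ 0.4948 -0.0385  0.074 ]
```

step_arm(
  steps=[
    {"rotation": [0, 0, 0], "translation": [0, 0, -30], "gripper": 0.5},
    {"rotation": [0, 0, 0], "translation": [0, 0, -35], "gripper": 0.5},
    {"rotation": [0, 0, 0], "translation": [0, 0, -30], "gripper": 0.5},
    {"rotation": [0, 0, 0], "translation": [0, 0, -23], "gripper": 0.5},
    {"rotation": [0, 0, 0], "translation": [0, 0, 0], "gripper": 0.2},
    {"rotation": [0, 0, 0], "translation": [0, 0, 0], "gripper": 0.2},
    {"rotation": [0, 0, 0], "translation": [0, 0, 0], "gripper": 0.2},
    {"rotation": [0, 0, 0], "translation": [0, 0, 0], "gripper": 0.2},
  ],
)

```text
t: 19.32
tool_pos: [0.4964, -0.0441, 0.084]
tcp_rot: [1.459, 2.779, -0.0]
ft_force: [0.9, 0.3, 0.1]
grip_width: 0.0248
grasp_force: 0.0
```

```bash
python3 tilt.py; python3 arc.py 167.5 16;  python3 -c "
from h import *
vision.get_image('wrist')
for r in nets.find_in('wrist','red_pin')[:1]: print(r['p'],r['xy'],ray('wrist',r['xy'],.074))"
```

```text
tilt fix deg [0.08 0.13 0.  ] yang 34.6 p [ 0.4964 -0.0441  0.084 ] j6 -0.92 w 0.02481126139444935
th 124.63002040358276 r 0.1189967315056572 z 0.08400657748699712
rot/row 2.6793737247760774
[[-5.1, -2.5], [-4.4, -3.5], [-4.2, -3.7], [-4.0, -3.9], [-3.8, -4.1], [-3.7, -4.3], [-3.5, -4.4], [-3.2, -4.6], [-3.0, -4.7], [-2.8, -4.9], [-2.6, -5.0], [-2.3, -5.1], [-2.1, -5.2], [-1.8, -5.3], [-1.6, -5.4], [-1.3, -5.4]]
```

step_arm(
  steps=[
    {"rotation": [0, 0, 2.7], "translation": [-5.1, -2.5, -2], "gripper": 0.2},
    {"rotation": [0, 0, 2.7], "translation": [-4.4, -3.5, 0], "gripper": 0.2},
    {"rotation": [0, 0, 2.7], "translation": [-4.2, -3.7, 0], "gripper": 0.2},
    {"rotation": [0, 0, 2.7], "translation": [-4.0, -3.9, 0], "gripper": 0.2},
    {"rotation": [0, 0, 2.7], "translation": [-3.8, -4.1, 0], "gripper": 0.2},
    {"rotation": [0, 0, 2.7], "translation": [-3.7, -4.3, 0], "gripper": 0.2},
    {"rotation": [0, 0, 2.7], "translation": [-3.5, -4.4, 0], "gripper": 0.2},
    {"rotation": [0, 0, 2.7], "translation": [-3.2, -4.6, 0], "gripper": 0.2},
  ],
)

```text
t: 20.08
tool_pos: [0.4638, -0.075, 0.0814]
tcp_rot: [0.908, 3.005, -0.001]
ft_force: [1.2, -0.3, 0.6]
grip_width: 0.0181
grasp_force: 0.4
```

```bash
python3 tilt.py; python3 arc.py 167.5 8;  python3 -c "
from h import *
im=vision.get_image('wrist')
cv2.imwrite('pics/w5.png',im)
for r in nets.find_in('wrist','red_pin')[:1]: print(r['p'],r['xy'],ray('wrist',r['xy'],.074))
vision.get_image('side')
for r in nets.find_in('side','red_pin')[:1]: print(r['p'],r['xy'],proj('side',[*env.state()['tool_pos'][:2],.074]))"
```

```text
tilt fix deg [0.09 0.11 0.  ] yang 56.4 p [ 0.4638 -0.075   0.0814] j6 -1.38 w 0.01813662492034898
th 146.22404311569713 r 0.12056908145349716 z 0.08138454437856366
rot/row 2.659494610537859
[[-2.5, -5.0], [-2.8, -4.8], [-2.5, -5.0], [-2.3, -5.1], [-2.1, -5.2], [-1.8, -5.3], [-1.6, -5.3], [-1.3, -5.4]]
0.6 [332.3, 293.3] [ 0.4637145  -0.07263896  0.074     ]
```

View pics/w5.png

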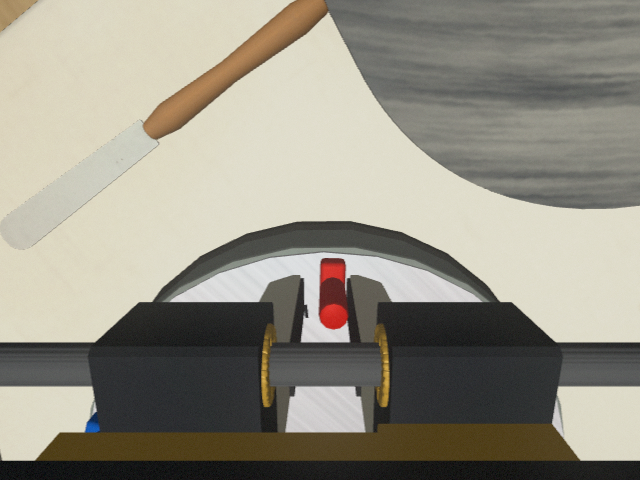

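The red pin stands between the fingers at (333,300) and is being pushed along. I finish the arc and then close to centre it.

step_arm(
  steps=[
    {"rotation": [0, 0, 2.6], "translation": [-2.7, -4.9, 0], "gripper": 0.2},
    {"rotation": [0, 0, 2.6], "translation": [-2.7, -4.9, 0], "gripper": 0.2},
    {"rotation": [0, 0, 2.6], "translation": [-2.5, -5.0, 0], "gripper": 0.2},
    {"rotation": [0, 0, 2.6], "translation": [-2.3, -5.1, 0], "gripper": 0.2},
    {"rotation": [0, 0, 2.6], "translation": [-2.1, -5.2, 0], "gripper": 0.2},
    {"rotation": [0, 0, 2.6], "translation": [-1.8, -5.3, 0], "gripper": 0.2},
    {"rotation": [0, 0, 2.6], "translation": [-1.6, -5.3, 0], "gripper": 0.2},
    {"rotation": [0, 0, 2.6], "translation": [-1.3, -5.4, 0], "gripper": 0.135},
  ],
)

```text
t: 20.95
tool_pos: [0.4463, -0.1155, 0.0805]
tcp_rot: [0.353, 3.122, -0.001]
ft_force: [0.0, 1.4, 0.6]
grip_width: 0.0155
grasp_force: 0.4
```

step_arm(
  steps=[
    {"rotation": [0, 0, 0], "translation": [0, 0, 0], "gripper": 0.135},
    {"rotation": [0, 0, 0], "translation": [0, 0, 0], "gripper": 0.135},
    {"rotation": [0, 0, 0], "translation": [0, 0, 0], "gripper": 0.135},
    {"rotation": [0, 0, 0], "translation": [0, 0, 0], "gripper": 0.135},
  ],
)

```text
t: 21.28
tool_pos: [0.4462, -0.1153, 0.0803]
tcp_rot: [-0.356, -3.121, 0.001]
ft_force: [-0.2, -0.3, 0.4]
grip_width: 0.0123
grasp_force: 0.0
```

```bash
python3 tilt.py; python3 arc.py 167.5 1
```

```text
tilt fix deg [ 0.05 -0.02  0.  ] yang 77.0 p [ 0.4462 -0.1153  0.0803] j6 -1.84 w 0.012273300623390474
th 167.25564749529846 r 0.12080850758260278 z 0.08025915320963213
rot/row 0.24435250470153846
[[0.7, -0.7]]
```

step_arm(
  steps=[
    {"rotation": [0, 0, 0], "translation": [0, 0, 0], "gripper": 0.25},
    {"rotation": [0, 0, 0], "translation": [0, 0, 0], "gripper": 0.25},
    {"rotation": [0, 0, 0], "translation": [0, 0, 15], "gripper": 0.25},
    {"rotation": [0, 0, 0], "translation": [0, 0, 30], "gripper": 0.25},
    {"rotation": [0, 0, 0], "translation": [0, 0, 40], "gripper": 0.25},
    {"rotation": [0, 0, 0], "translation": [0, 0, 40], "gripper": 0.25},
    {"rotation": [0, 0, 5], "translation": [0, 0, 40], "gripper": 0.25},
    {"rotation": [0, 0, 5], "translation": [0, 0, 40], "gripper": 0.25},
  ],
)

```text
t: 21.95
tool_pos: [0.4456, -0.1153, 0.2872]
tcp_rot: [-0.076, -3.14, 0.002]
ft_force: [0.4, 0.0, -0.3]
grip_width: 0.0233
grasp_force: 0.0
```

step_arm(
  steps=[
    {"rotation": [0, 0, 5], "translation": [0, 0, 20], "gripper": 0.25},
    {"rotation": [0, 0, 0], "translation": [0, -30, 0], "gripper": 0.25},
    {"rotation": [0, 0, 0], "translation": [0, 0, 0], "gripper": 0.25},
    {"rotation": [0, 0, 0], "translation": [0, 0, 0], "gripper": 0.25},
    {"rotation": [0, 0, 0], "translation": [0, 0, 0], "gripper": 0.25},
    {"rotation": [0, 0, 0], "translation": [0, 0, 0], "gripper": 0.25},
  ],
)

```text
t: 22.45
tool_pos: [0.4456, -0.1449, 0.3044]
tcp_rot: [0.055, -3.139, -0.001]
ft_force: [-0.7, 0.3, -0.6]
grip_width: 0.0235
grasp_force: 0.0
```

```bash
python3 look.py w6
python3 - <<'E'
from h import *
nm="wrist";i=cv2.imread("pics/w6.png");cc=[.565,-.143]
an=np.radians(np.arange(140,250,.125)); rr=np.arange(.055,.135,.0005)
m=np.array([[proj(nm,[cc[0]+r*np.cos(a),cc[1]+r*np.sin(a),.048]) for a in an] for r in rr],np.float32)
u=cv2.resize(cv2.remap(i,m[...,0],m[...,1],cv2.INTER_LINEAR)[::-1],(800,250))
cv2.imwrite("pics/u6.png",np.vstack([u,cv2.resize(i[130:330],(800,250))]))
E
```

```text
22.45 [ 0.4456 -0.1449  0.3044] [ 5.500e-02 -3.139e+00 -1.000e-03] [-0.71  0.28 -0.65] 0.0235
cam [ 0.377 -0.149  0.459]
crank_head 0.63 [324.6 260.5] [ 0.5095 -0.1442  0.048 ]
crank_knob 0.75 [312.3 296.2] [ 0.5355 -0.1555  0.084 ]
red_pin 0.81 [353.4 206.1] [ 0.4452 -0.1188  0.074 ]
blue_pin 0.76 [250.9 227.4] [ 0.4699 -0.2176  0.074 ]
```

View pics/u6.png

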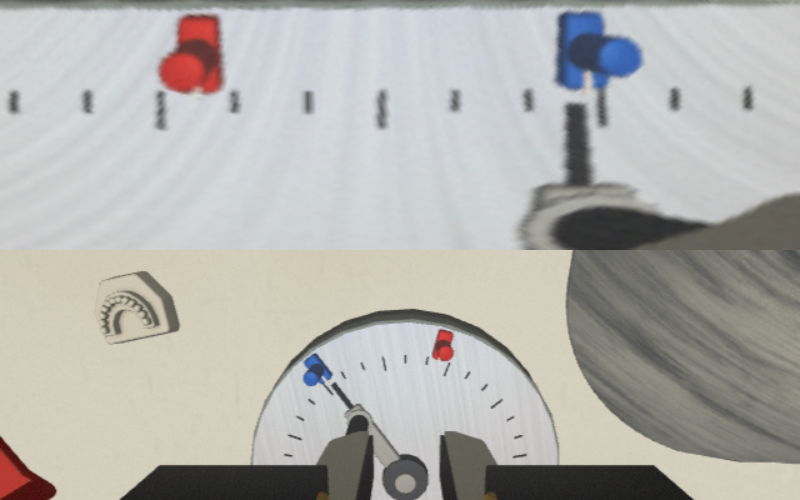

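The pictures agree with the finger readings. Red reads -24.5° against the felt end at -24.6°. Blue's white line lies within about 0.02 rad of the pointer, which is still at the right end. The gripper is clear, so I hand in.

```bash
python3 -c "
from h import *
print(env.hand_in())"
```

```text
the job is handed in; nothing more can be done
None
```

I handed the job in at about 22 s of the 72 allowed: the gear was felt at about -0.43 rad (left) and +0.46 rad (right), with red set at about -0.43 and blue at about +0.47 (0.05 rad allowed), and no verdict came back.

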